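# Shut the fondue burner and open the fuel flask

## Robot

A 7-joint arm with a two-finger parallel gripper is mounted at the origin on the work surface. World frame = base frame: x ahead of the robot, y to its left, z up, the work surface at z = 0. Lengths are in m, angles in rad, forces in N, time in s.
With the tool pointing down it reaches from about 0.425 to 0.875 m from the base axis. Payload 4.7 kg.
Tool frame: the origin (TCP) lies midway between the tips of the shut fingers; the grasp point (between the pads) lies ctrl.grasp_offset behind it (ctrl.grasp_offset is the distance from the TCP to the grasp point, in m); z points along the fingers, y is the line along which they close (so a half turn about z gives the same grasp; the last joint's range is limited). The gripper opens to 87 mm and grips with 3 to 60 N. Pads are 19 mm wide; open, the fingers measure 117 mm over their backs; the gripper's body (75 mm by 190 mm) begins 51 mm behind the grasp point.
Start: joints at [1.116, 0.321, -0.07, 1.45, 0.023, 1.371, -0.057], TCP at [0.294, -0.58, 0.185] pointing down, gripper open.
Joint ranges: [-2.86, 2.86], [-0.3, 2.09], [-1.38, 1.24], [0.06, 2.45], [-1.56, 4.7], [0.09, 2.05], [-2.69, 2.69]. Speed limits (rad/s): [2.57, 2.57, 3.14, 3.14, 3.14, 3.14, 3.14].

## Interface

Orientations are given as a rotation vector (axis times angle).
In Python, from bench import ctrl gives the robot as it stands. The module is installed in compiled form; this text tells all that it offers.
- The arm moves only by the tool jog_arm, never from a script. Its argument "moves" is one flat list of numbers, 7 for each row, row after row: the shift along the tool's x, y, z in units of 30 cm (1.0 is 30 cm), then the turn, a rotation vector about the tool's x, y, z in units of 60 degrees (1.0 is 60 degrees), then the gripper's target within -1 to 1 (fully open at 1, half-way at 0, shut at -1). In form: [x, y, z, wx, wy, wz, fingers, x, y, z, wx, wy, wz, fingers, ...]. A call has exactly 8 rows; each row is the pose to reach, as a shift and turn from the pose commanded when the call began, along the tool's axes at that moment; what a row does not reach only later rows make up. A row lasts 1/8 s, in which the tool goes at most 62.5 mm and 10.7 degrees, less where a joint would pass 70% of its speed; a pose out of reach is approached as far as the arm can. A call with a number of a shift or a turn outside -1 to 1 is refused whole. A call with a gripper value outside its range is refused whole. The fingers move at their own pace and stop on an object; "newtons" is the grip in N (left out, the last holds). Time passes only in rows, so rows that repeat a pose let the fingers close, or fill a call up. It gives the time, the measured TCP pose, the force, the opening and the grip force at its end, in the units of the state.
- ctrl.get_state(): the state, without advancing time (a new reading comes with each control period).
- ctrl.get_image(name): name is "scene" or "top"; returns a dict with "pixels" (400x640x3 uint8, red, green, blue), "fx", "fy", "cx", "cy" (pixels), "xyz" and "rotation" of the camera in the world. Camera axes: x right, y up, looking along -z (the intrinsics and any distortion apply to the point x, -y, -z); pixel columns grow to the right and rows downward; lengths in m; the calibration is good to about 2 mm. A picture is of the moment at which its call begins. There is no depth.
- ctrl.close_job(): hands the job in; it is judged then, once.
The state is a dict: "time": time; "joint_positions": joint angles; "qd": joint speeds; "joint_torque": joint torques, N m; "position": TCP position; "tool_rot": TCP orientation; "ft_force": force on the tool from outside, world axes, zero at the start; "torque": the same for the moment, N m; "grip_width": opening from 0.0 (shut) to 1.0 (fully open); "grip_force": force on a finger pad.
Only numpy, scipy, OpenCV 4.12 (cv2) and the standard library are available. Lean on these libraries where they do the work, as an engineer would, in place of code of your own. Each camera call takes 0.05 s, during which the arm holds its last target. There are 200 camera calls.

## Task

First shut the burner by pressing its tilted loose cover down until it lies flat and level in its seat. Then open the fuel flask beside it: push the safety cap down, keep it pushed while twisting it anticlockwise (seen from above) until it comes free, lift it off and finish while still holding the cap upright in the gripper, about 8 cm straight above the flask's mouth. Leave the other tableware where it stands.

Things in the scene. Friction and masses are not known exactly. Their poses are not given: they have to be found in the camera images.
- cover: The burner's loose cover: plain flat aluminium disc, 96 mm across, 5 mm thick, no knob. Origin at the centre of its underside, z out of its upper face. At the start the shut-off pin props up its edge on the burner's +x side: it tilts about 10 degrees. Level, it lies on the burner's seat, its upper face 61 mm above the board and 1 mm above the burner's lip.
- burner: Round aluminium burner fixed to the board, 120 mm across, 60 mm tall, place and yaw vary. Origin at the centre of its underside. Its flat seat is at 56 mm, inside a lip (inner diameter 105 mm, top at 60 mm). A flat stub handle, 14 mm wide, 72 mm from the axis at its end, points along +x of the burner, on the same side as the pin.
- burner_seat (a point): Centre of the burner's seat, 56 mm above the board.
- burner_pin (a point): Point on the burner's seat, 40 mm from its axis along the burner's +x, where the shut-off pin (10 mm across) rises through it: the cover is to be pressed down above here.
- stop_pin (a joint): How far the shut-off pin has been pushed in: 0 m standing 15 mm out of the seat, 0.015 m flush with the seat. It gives way at a steady 5 N or so and stays where it is pushed to.
- flask: Round white plastic fuel flask, 72 mm across up to 112 mm height, tapering to 40 mm across at 137 mm, held fast in a steel cradle (base plate 110 x 110 x 6 mm) fixed to the board; place and yaw vary. Origin on the board under its axis. It cannot turn or lift. Neck 28 mm across (37 mm over its flanges), up to 160 mm.
- flask_mouth (a point): Centre of the flask's mouth, on its axis, 160 mm above the board.
- cap: The flask's loose push-and-turn safety cap: ribbed grey plastic, 46 mm across, 36 mm tall, about 30 g. Origin at the centre of its lower edge, z up; locked, its origin is 148 mm above the board, its x along the flask's. To open: down more than 3.5 mm (6 is good, 8 is the end), then 1.08 rad anticlockwise from above (0.87 to 1.29 frees it; stop at 1.31), then straight up.
- cap_grip (a point): Point on the cap's axis, 28 mm above its lower edge: the middle of its solid grip (the upper 16 mm), to be gripped across its sides at any yaw; the skirt below is 1.6 mm narrower across. The cap does not turn clockwise, nor at all while not pushed down.
- cap_spring (a joint): How far the sprung seat in the flask's neck has been pushed down by the cap, m: about 0 locked, 0.0085 at its bottom end, -0.002 with the cap off. The spring pushes up with about 7 N when locked and 12 N at the bottom.
- caquelon: Bystander, not to be disturbed: brown earthenware pot, 180 mm across, 85 mm tall, with a stick handle to about 176 mm from its axis along its y. Origin under its middle, on the board.
- glass_lid: Bystander, not to be disturbed: flat glass lid, 170 mm across, with a black knob, 32 mm tall in all. Origin under its middle, on the board.
- mill: Bystander, not to be disturbed: dark turned wooden pepper mill, 44 mm across, 112 mm tall, standing between burner and flask. Origin under its middle, on the board.
- bowl: Bystander, not to be disturbed: white bowl, 120 mm across, 50 mm tall. Origin under its middle, on the board.
- cup: Bystander, not to be disturbed: white cup, 68 mm across, 65 mm tall. Origin under its middle, on the board.
- matchbox: Bystander, not to be disturbed: cardboard matchbox, 65 x 40 x 18 mm. Origin under its middle, on the board.
- fork: Bystander, not to be disturbed: fondue fork lying flat, 240 mm long, 12 mm thick. Origin under its middle, on the board.

How it is judged:
On the way, in this order (a step that is already met when the one before it is completed fails the run):
1. the cover is pressed down and lies level in the burner's seat (angle between cover's own z axis and vertical below 0.04 rad and value of joint stop_pin above 0.012 m and horizontal distance between cover and burner_seat below 0.009 m), for 0.2 s.
2. the cap, not yet turned, is pushed down (value of joint cap_spring above 0.0035 m and angle between the x axis of cap and the x axis of flask, either way round below 0.4 rad), for 0.05 s.
3. the cap is turned to where it is free (angle between the x axis of cap and the x axis of flask, either way round above 0.8 rad), for 0.05 s.
At the end, for the whole second after the job is handed in: The cover lies level in the burner's seat (within 0.04 rad and 9 mm of centre, pin in by at least 12 mm); the cap is held still in the gripper, upright within 0.3 rad, its lower edge 40 to 130 mm above the flask's mouth and within 40 mm of its axis, touching the flask no more (all of step 1 and z of cap in the frame of flask_mouth between 0.04 and 0.13 m and horizontal distance between cap and flask_mouth below 0.04 m and angle between cap's own z axis and vertical below 0.3 rad and contact force between cap and the fingers above 1 N and contact force between cap and flask below 0.2 N and linear speed of cap below 0.05 m/s); the arm keeps its last pose, push and grip.
It fails at once if a bystander (caquelon, glass lid, mill, bowl, cup, matchbox or loose fork) is pushed more than 40 mm from where it was (distance of any of caquelon, glass_lid, mill, bowl, cup, matchbox, fork from where it was at the start of the episode above 0.04 m).
It also fails if it takes over 51 s, if anything falls off the work surface, if the arm or the gripper's body presses on something with over 40 N, if the wrist force passes 120 N, or if a joint passes its speed limit or range.

## Working session

There is one attempt and no reset: what is moved stays moved. The work goes in short steps, Python scripts to look and compute and a tool call to move; the robot and the scene stay as the last step left them, time stands still between calls to the robot, and variables do not carry over. Pictures are saved under pics/ and viewed, at most 10 in all, crops included, and the job is handed in when it is done.

Besides the shell and the picture viewer there is one more tool, called after "Request:" by a JSON object that holds its "name" and its "arguments". jog_arm: Moves the arm, as the interface text tells. Its arguments: {"type":"object","properties":{"moves":{"type":"array"},"newtons":{"type":"number"}},"required":["moves"]}

```bash
mkdir -p pics
python3 - <<'E'
from bench import ctrl
import cv2,pickle
print(ctrl.grasp_offset); s=ctrl.get_state(); print(s)
for n in("scene","top"):
    im=ctrl.get_image(n); pickle.dump(im,open(n+".pkl","wb"))
    print(n,{k:v for k,v in im.items() if k!="pixels"})
    cv2.imwrite(f"pics/{n}0.png",im["pixels"][:,:,::-1])
E
```

```text
0.0187
{'time': 0.0, 'joint_positions': array([ 1.11612719,  0.32180404, -0.07005152,  1.45169043,  0.02257981,
        1.37075387, -0.05691176]), 'qd': array([ 0.00162994, -0.00128784, -0.00043216,  0.00077697,  0.00027825,
        0.00033351,  0.00050897]), 'joint_torque': array([-7.04417325e-04, -4.91290069e+01, -4.05025743e-01, -3.12526560e+01,
       -6.42490690e-02,  4.38588217e-02,  2.11541856e-04]), 'position': array([ 0.2933254 , -0.5793621 ,  0.18406585]), 'tool_rot': array([-3.05395251e+00, -7.29175218e-01,  8.15077952e-04]), 'ft_force': array([-0.38536805,  0.49799934,  0.38144009]), 'torque': array([-0.03165935, -0.03012189, -0.00842619]), 'grip_force': 0.0, 'grip_width': 0.9959500372830202}
scene {'fx': 442.69412556713127, 'fy': 442.69412556713127, 'cx': 316.811701948508, 'cy': 205.49869456103326, 'xyz': array([ 1.02120018, -0.80294553,  1.30571157]), 'rotation': array([0.6522823 , 0.15884609, 0.46913442])}
top {'fx': 451.9285287993611, 'fy': 451.9285287993611, 'cx': 327.7819302124376, 'cy': 197.62961651958068, 'xyz': array([0.42952999, 0.01593762, 1.3172809 ]), 'rotation': array([ 0.12874003, -0.1160346 , -1.55151179])}
```

View pics/scene0.png

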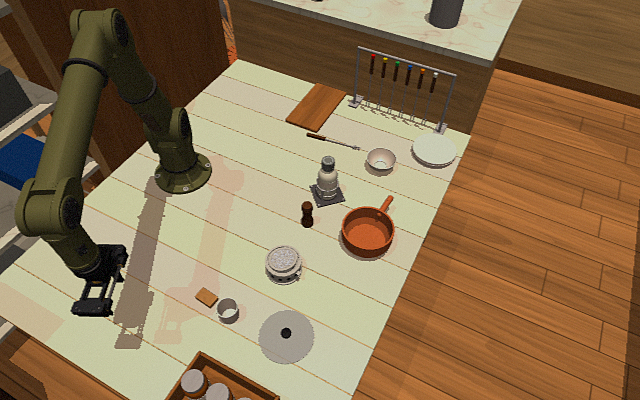

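View pics/top0.png

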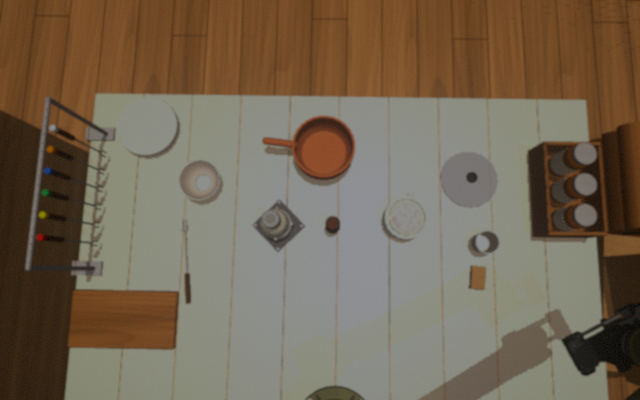

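The scene view shows the burner near (284,262), the flask cap near (328,161) and the mill at (307,213). The top view shows the burner at (405,218), the cap near (270,220) and the mill at (332,225). I'll zoom in on the burner and flask.

Run:
```python
import cv2,pickle,numpy as np
T=pickle.load(open("top.pkl","rb"))["pixels"];S=pickle.load(open("scene.pkl","rb"))["pixels"]
def c(I,x,y,w,h): return cv2.resize(I[y:y+h,x:x+w],(400,300),interpolation=cv2.INTER_CUBIC)
# scale 5: 80x60
o=np.vstack([np.hstack([c(T,365,188,80,60),c(S,244,232,80,60)]),np.hstack([c(T,240,195,80,60),c(S,288,150,80,60)])])
cv2.imwrite("pics/z.png",o[:,:,::-1])
```

```text
(no output)
```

View pics/z.png

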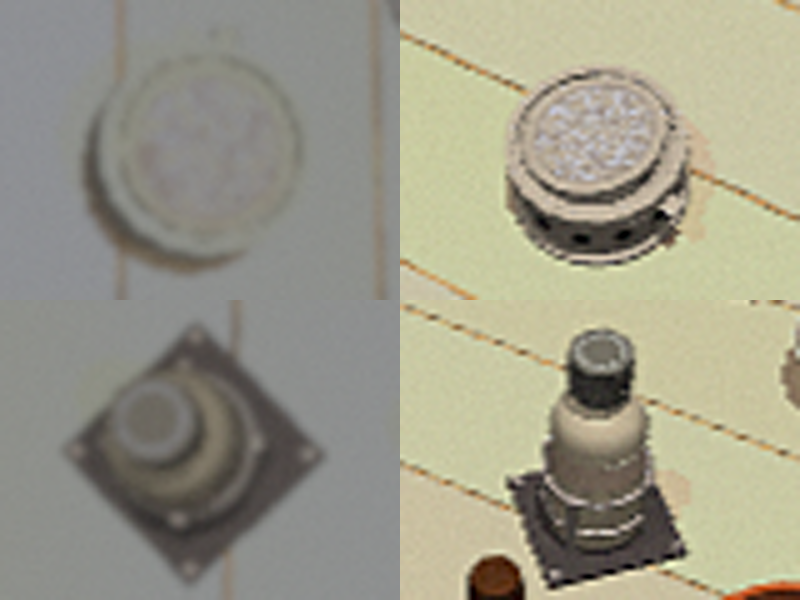

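```bash
cat > h.py <<'E'
import numpy as np,cv2,pickle
from scipy.spatial.transform import Rotation as R
def ray(I,u,v,z):
    d=R.from_rotvec(I["rotation"]).apply([(u-I["cx"])/I["fx"],-(v-I["cy"])/I["fy"],-1]);c=I["xyz"]
    return c+d*(z-c[2])/d[2]
def proj(I,P):
    p=R.from_rotvec(I["rotation"]).inv().apply(np.asarray(P,float)-I["xyz"])
    return np.c_[I["cx"]-I["fx"]*p[:,0]/p[:,2],I["cy"]+I["fy"]*p[:,1]/p[:,2]]
def circ(x,y,z,r): 
    t=np.linspace(0,2*np.pi,60);return np.c_[x+r*np.cos(t),y+r*np.sin(t),z+0*t]
T=pickle.load(open("top.pkl","rb"));S=pickle.load(open("scene.pkl","rb"))
E
cat > ov.py <<'E'
from h import *
import sys
bx,by,byaw,fx,fy=map(float,sys.argv[1:6])
def c(I,x,y,curves):
    o=cv2.resize(I["pixels"][y:y+60,x:x+80],(400,300),interpolation=cv2.INTER_CUBIC)[:,:,::-1].copy()
    for P,col in curves:
        q=((proj(I,P)-[x,y]+.5)*5).astype(int); cv2.polylines(o,[q],False,col,1)
    return o
u=np.array([np.cos(byaw),np.sin(byaw),0]);b=np.array([bx,by,0])
B=[(circ(bx,by,.06,.06),(0,0,255)),(circ(bx,by,0,.06),(0,160,0)),(np.array([b+u*.04+[0,0,.07],b+u*.072+[0,0,.05]]),(255,0,0))]
F=[(circ(fx,fy,.184,.023),(0,0,255)),(circ(fx,fy,.112,.036),(0,160,0)),(circ(fx,fy,.006,.055),(255,0,0))]
cv2.imwrite(sys.argv[6],np.vstack([np.hstack([c(T,365,188,B),c(S,244,232,B)]),np.hstack([c(T,240,195,F),c(S,288,150,F)])]))
E
python3 - <<'E'
from h import *
np.set_printoptions(precision=4,suppress=True)
print("cap",ray(T,270.1,218.1,.184),ray(S,328.1,159.5,.184))
print("base",ray(T,278.4,224.9,.006))
for p in[(198,325),(322,452),(190,580),(68,450)]: print(ray(T,240+p[0]/5-.5,195+(p[1]-300)/5-.5,.006))
print("cover",ray(T,365+210/5-.5,188+142/5-.5,.065),ray(S,244+198/5-.5,232+125/5-.5,.065))
print("handle",ray(T,365+220/5,188+30/5,.045),"handle",ray(S,244+275/5,232+205/5,.045))
print("mill",ray(T,332,225,.112),ray(S,307,205,.112))
E
```

```text
cap [0.5534 0.1713 0.184 ] [0.5523 0.1758 0.184 ]
base [0.5534 0.1708 0.006 ]
[0.6282 0.1712 0.006 ]
[0.5545 0.0965 0.006 ]
[0.4793 0.1709 0.006 ]
[0.5534 0.2446 0.006 ]
cover [ 0.5785 -0.1922  0.065 ] [ 0.5715 -0.18    0.065 ]
handle [ 0.6438 -0.2034  0.045 ] handle [ 0.6413 -0.1995  0.045 ]
mill [0.5453 0.0148 0.112 ] [0.5562 0.0122 0.112 ]
```

```bash
python3 ov.py 0.573 -0.187 -0.19 0.553 0.173 pics/ov1.png
```

```text
(no output)
```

View pics/ov1.png

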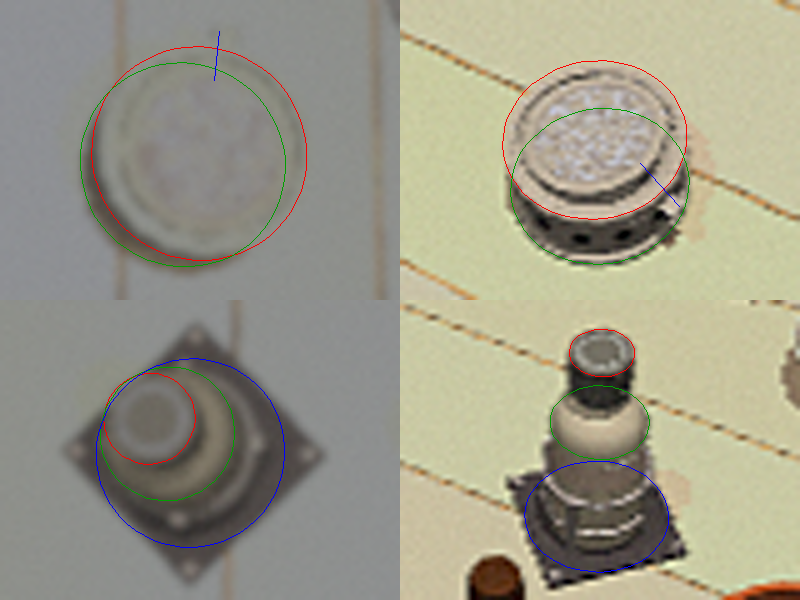

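The overlay fits. Flask is at (0.553, 0.172), burner at (0.571, -0.187) with yaw -0.19, so the pin is at (0.610, -0.195). I'll plan the move to above the pin with the fingers shut.

```bash
cat >> h.py <<'E'
def plan(target,yaw=None,quiet=False):
    """shift/turn numbers from now to target TCP; yaw = world yaw of tool x, pointing down"""
    from bench import ctrl
    s=ctrl.get_state();r=R.from_rotvec(s["tool_rot"]);x=r.as_matrix()[:,0]
    y0=np.arctan2(x[1],x[0]); yaw=y0 if yaw is None else yaw
    g=R.from_euler("z",yaw)*R.from_euler("x",np.pi)
    np.set_printoptions(precision=4,suppress=True)
    print("t",s["time"],"pos",s["position"],"yaw",y0,"down",r.as_matrix()[:,2],"F",s["ft_force"],"q",s["joint_positions"],"w",s["grip_width"],s["grip_force"])
    print("shift",r.inv().apply(np.array(target)-s["position"])/.3,"turn",(r.inv()*g).as_rotvec()/np.radians(60))
E
python3 -c "
from h import *
plan([.610,-.195,.13],0.47-.0+.79-.79)
plan([.610,-.195,.13],1.25)"
```

```text
t 0.1 pos [ 0.2934 -0.5794  0.1842] yaw 0.4687775010069047 down [-0.0008  0.0014 -1.    ] F [ 0.3859 -0.1412 -0.5498] q [ 1.1161  0.3217 -0.0701  1.4515  0.0226  1.3708 -0.0569] w 0.9943121955501959 0.0
shift [ 1.5204 -0.666   0.1817] turn [-0.0016  0.0001 -0.0012]
t 0.1 pos [ 0.2934 -0.5794  0.1842] yaw 0.4687775010069047 down [-0.0008  0.0014 -1.    ] F [ 0.3859 -0.1412 -0.5498] q [ 1.1161  0.3217 -0.0701  1.4515  0.0226  1.3708 -0.0569] w 0.9943121955501959 0.0
shift [ 1.5204 -0.666   0.1817] turn [-0.0015 -0.0006 -0.746 ]
```

Request:
{"name": "jog_arm", "arguments": {"moves": [0.1,-0.044,0,0,0,-0.05,-1,0.25,-0.11,0,0,0,-0.12,-1,0.4,-0.175,0,0,0,-0.2,-1,0.55,-0.24,0,0,0,-0.27,-1,0.7,-0.306,0,0,0,-0.35,-1,0.85,-0.37,0,0,0,-0.42,-1,0.95,-0.415,0,0,0,-0.48,-1,1.0,-0.44,0,0,0,-0.5,-1]}}

```text
time: 1.1
position: [0.5029, -0.3243, 0.1851]
tool_rot: [-2.759, -1.501, 0.0]
ft_force: [-0.3, -0.6, -0.0]
grip_width: 0.171
grip_force: 0.0
```

```bash
python3 -c "
from h import *
plan([.610,-.195,.10],1.25)"
```

```text
t 1.1 pos [ 0.5029 -0.3243  0.1851] yaw 0.9966054488102787 down [-0.0002  0.0003 -1.    ] F [-0.2611 -0.5697 -0.0007] q [ 0.8006  0.2284 -0.3194  1.5767  0.0728  1.3485 -0.1013] w 0.17068367376383478 0.0
shift [0.556  0.0658 0.2836] turn [-0.0003 -0.0001 -0.242 ]
```

Request:
{"name": "jog_arm", "arguments": {"moves": [0.12,0.014,0,0,0,-0.05,-1,0.26,0.031,0.05,0,0,-0.11,-1,0.4,0.047,0.12,0,0,-0.18,-1,0.5,0.059,0.2,0,0,-0.22,-1,0.55,0.065,0.26,0,0,-0.242,-1,0.556,0.066,0.284,0,0,-0.242,-1,0.556,0.066,0.284,0,0,-0.242,-1,0.556,0.066,0.284,0,0,-0.242,-1]}}

```text
time: 2.1
position: [0.6093, -0.1998, 0.101]
tool_rot: [2.553, 1.828, -0.0]
ft_force: [-0.0, 0.7, -0.1]
grip_width: 0.003
grip_force: 0.0
```

```bash
python3 -c "
from h import *
plan([.610,-.195,.056])"
```

```text
t 2.1 pos [ 0.6093 -0.1998  0.101 ] yaw 1.24310638478345 down [ 0.001  -0.0015 -1.    ] F [-0.0298  0.6552 -0.1014] q [ 0.6069  0.3831 -0.42    1.5699  0.1643  1.2221 -0.1698] w 0.0026335981086936027 0.0
shift [ 0.0162 -0.0031  0.1499] turn [0.0014 0.001  0.    ]
```

Request:
{"name": "jog_arm", "arguments": {"moves": [0.016,-0.003,0.03,0,0,0,-1,0.016,-0.003,0.06,0,0,0,-1,0.016,-0.003,0.08,0,0,0,-1,0.016,-0.003,0.095,0,0,0,-1,0.016,-0.003,0.11,0,0,0,-1,0.016,-0.003,0.125,0,0,0,-1,0.016,-0.003,0.14,0,0,0,-1,0.016,-0.003,0.14,0,0,0,-1]}}

```text
time: 3.1
position: [0.6098, -0.1929, 0.0575]
tool_rot: [-2.551, -1.833, 0.001]
ft_force: [-0.3, 0.1, 0.3]
grip_width: 0.003
grip_force: 0.0
```

```bash
python3 -c "
from h import *
plan([.610,-.195,.056])"
```

```text
t 3.1 pos [ 0.6098 -0.1929  0.0575] yaw 1.2458856881161462 down [-0.0008  0.0001 -1.    ] F [-0.284   0.0716  0.3126] q [ 0.5945  0.4193 -0.4167  1.6148  0.1819  1.1468 -0.1903] w 0.0034184245808285053 0.0
shift [-0.0065  0.003   0.0049] turn [-0.0007  0.0001 -0.    ]
```

```bash
cat > look.py <<'E'
from h import *
from bench import ctrl
import sys
T=ctrl.get_image("top");S=ctrl.get_image("scene");pickle.dump((T,S),open("now.pkl","wb"))
def c(I,x,y): return cv2.resize(I["pixels"][y:y+75,x:x+100],(400,300),interpolation=cv2.INTER_CUBIC)[:,:,::-1]
a=list(map(int,sys.argv[2:]))
cv2.imwrite(sys.argv[1],np.hstack([c(T,*a[:2]),c(S,*a[2:])]))
E
python3 look.py pics/l1.png 355 180 234 215
```

```text
(no output)
```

View pics/l1.png

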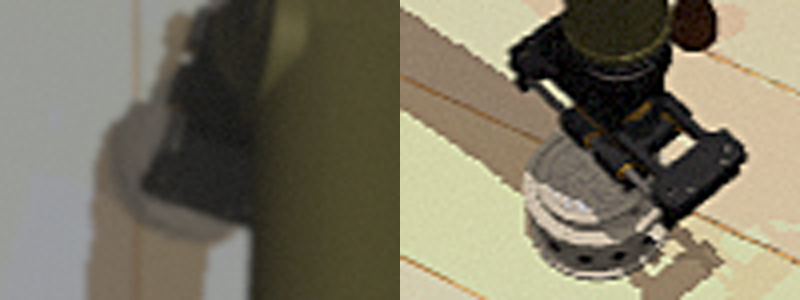

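The gripper stands over the +x side of the burner: about (200,170) in the left crop and (650,190) in the right. The cover hardly shows, and no force is felt yet, so I'll press lower in small steps.

Request:
{"name": "jog_arm", "arguments": {"moves": [-0.003,0.003,0.005,0,0,0,-1,-0.003,0.003,0.008,0,0,0,-1,-0.003,0.003,0.01,0,0,0,-1,-0.003,0.003,0.012,0,0,0,-1,-0.003,0.003,0.014,0,0,0,-1,-0.003,0.003,0.016,0,0,0,-1,-0.003,0.003,0.016,0,0,0,-1,-0.003,0.003,0.016,0,0,0,-1]}}

```text
time: 4.2
position: [0.6107, -0.1941, 0.0532]
tool_rot: [2.551, 1.833, -0.0]
ft_force: [0.4, -0.7, -0.4]
grip_width: 0.008
grip_force: 0.0
```

```bash
python3 -c "
from h import *
plan([.610,-.195,.056])
T,S=pickle.load(open('now.pkl','rb'))
for n,P in dict(tip=[.6098,-.1929,.0575],hand=[.6098,-.1929,.13]).items(): print(n,proj(T,[P]),(proj(T,[P])-[355,180])*4,proj(S,[P]),(proj(S,[P])-[234,215])*4+[400,0])
"
```

```text
t 4.2 pos [ 0.6107 -0.1941  0.0532] yaw 1.2457993267710776 down [ 0.     -0.0001 -1.    ] F [ 0.3627 -0.694  -0.408 ] q [ 0.5944  0.4251 -0.4153  1.6162  0.1844  1.1392 -0.1905] w 0.0076617504615417 0.0
shift [-0.0036 -0.0011 -0.0094] turn [0.0001 0.0001 0.    ]
tip [[406.1722 205.1502]] [[204.6888 100.6009]] [[291.4053 265.485 ]] [[629.6213 201.9401]]
hand [[410.6679 201.3466]] [[222.6714  85.3862]] [[290.4214 253.5849]] [[625.6855 154.3396]]
```

Run:
```python
from h import *
from bench import ctrl
S=ctrl.get_image("scene");T=ctrl.get_image("top")
o=cv2.resize(S["pixels"][210:290,240:340],(800,640),interpolation=cv2.INTER_CUBIC)[:600,:,::-1].copy()
P=np.array([[.6107,-.1941,z] for z in(.0532,.15)])
q=((proj(S,P)-[240,210]+.5)*8).astype(int);cv2.polylines(o,[q],False,(0,0,255),1)
for c in(circ(.571,-.187,.061,.048),circ(.571,-.187,.06,.06)):
    cv2.polylines(o,[((proj(S,c)-[240,210]+.5)*8).astype(int)],False,(255,0,0),1)
cv2.imwrite("pics/l2.png",o)
```

```text
(no output)
```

View pics/l2.png

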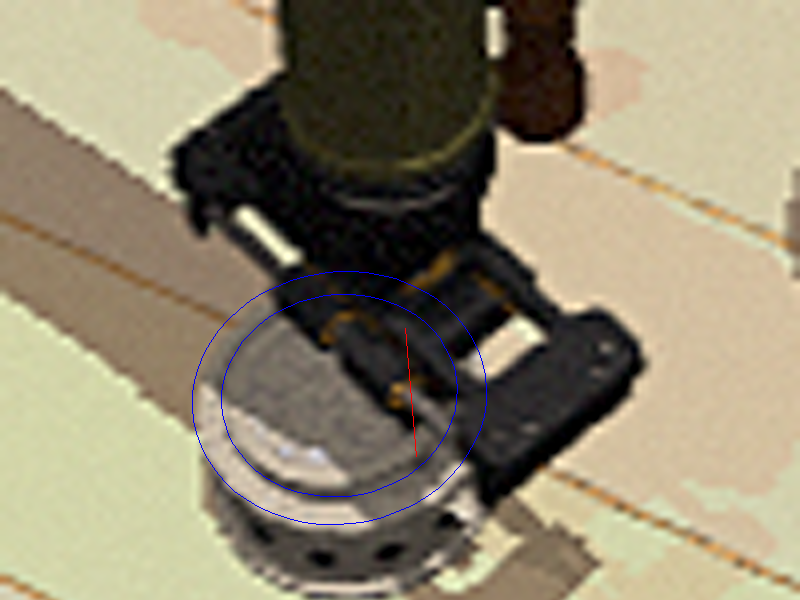

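The red TCP line ends near (418,455), but the visible fingertips end near (415,430), with the cover lying almost flat under them. I'll keep pressing gently until force shows.

Request:
{"name": "jog_arm", "arguments": {"moves": [-0.003,0,0.003,0,0,0,-1,-0.003,0,0.006,0,0,0,-1,-0.003,0,0.009,0,0,0,-1,-0.003,0,0.011,0,0,0,-1,-0.003,0,0.013,0,0,0,-1,-0.003,0,0.015,0,0,0,-1,-0.003,0,0.015,0,0,0,-1,-0.003,0,0.015,0,0,0,-1]}}

```text
time: 5.3
position: [0.6104, -0.1949, 0.0487]
tool_rot: [2.551, 1.833, 0.0]
ft_force: [-0.2, -0.1, -0.0]
grip_width: 0.007
grip_force: 0.0
```

```bash
python3 -c "
from h import *
plan([.610,-.195,.10])"
```

```text
t 5.3 pos [ 0.6104 -0.1949  0.0487] yaw 1.245812670145345 down [ 0.0001 -0.0001 -1.    ] F [-0.1875 -0.1349 -0.0473] q [ 0.5948  0.4293 -0.4142  1.6202  0.1863  1.1312 -0.1904] w 0.007442218574620691 0.0
shift [-0.0007 -0.0012 -0.171 ] turn [0.0001 0.0001 0.    ]
```

Request:
{"name": "jog_arm", "arguments": {"moves": [0,0,-0.1,0,0,0,-1,0,0,-0.25,0,0,0,-1,0,0,-0.35,0,0,0,-1,-0.15,0,-0.35,0,0,0,-1,-0.3,0,-0.35,0,0,0,-1,-0.45,0,-0.35,0,0,0,-1,-0.6,0,-0.35,0,0,0,-1,-0.6,0,-0.35,0,0,0,-1]}}

```text
time: 6.3
position: [0.5497, -0.3715, 0.1532]
tool_rot: [2.558, 1.821, -0.005]
ft_force: [-0.3, 1.3, -0.1]
grip_width: 0.007
grip_force: 0.0
```

Run:
```python
from h import *
from bench import ctrl
T0,S0=T,S
S=ctrl.get_image("scene");T=ctrl.get_image("top")
def c(I,x,y): return cv2.resize(I["pixels"][y:y+60,x:x+80],(400,300),interpolation=cv2.INTER_CUBIC)[:,:,::-1]
s=ctrl.get_state();tip=s["position"];print(s["time"],tip,s["ft_force"])
q=proj(S,[tip])[0];x,y=int(q[0])-50,int(q[1])-37
z=cv2.resize(S["pixels"][y:y+75,x:x+100],(400,300),interpolation=cv2.INTER_CUBIC)[:,:,::-1].copy()
cv2.circle(z,tuple(((q-[x,y]+.5)*4).astype(int)),3,(0,0,255),-1)
cv2.imwrite("pics/l3.png",np.vstack([np.hstack([c(T,365,188),c(S,244,232)]),np.hstack([z,c(S0,244,232)])]))
```

```text
6.4 [ 0.55274396 -0.36562596  0.1535448 ] [ 0.07864951  0.84602729 -0.5279399 ]
```

View pics/l3.png

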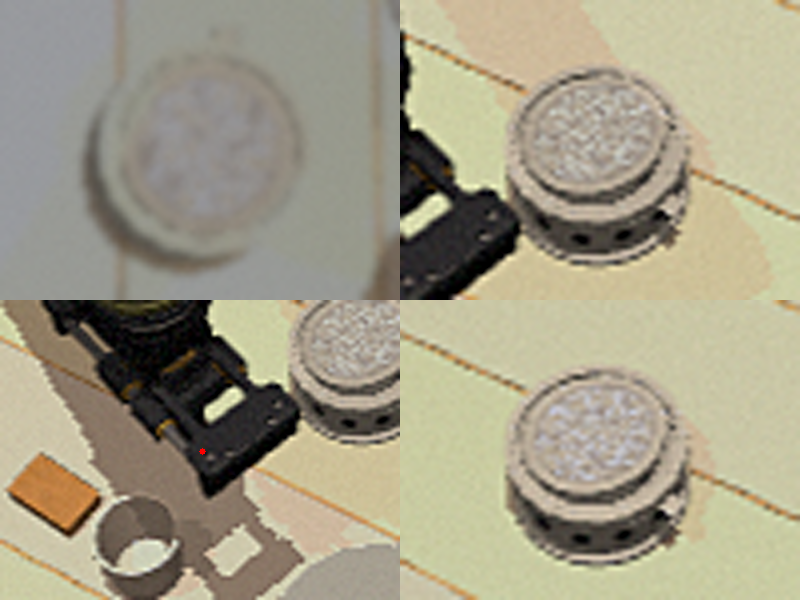

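The cover (scene crop around (600,140)) looks almost the same as before, still raised with a dark gap at (600,200). I'll overlay level and tilted models on the before and after images to be sure.

```bash
cat > cov.py <<'E'
from h import *
from bench import ctrl
import sys
S0,T0=S,T
S1=ctrl.get_image("scene");T1=ctrl.get_image("top");pickle.dump((T1,S1),open("now.pkl","wb"))
b=np.array([.571,-.187,0]);a=-.19
def cover(t): # tilted about -x edge resting on the seat
    c=circ(0,0,.005,.048)+[.048,0,0]
    return (R.from_euler("zy",[a,-t]).apply(c) if 0 else R.from_euler("z",a).apply(R.from_euler("y",-t).apply(c)-[.048,0,0]))+b+[0,0,.056]
def c(I,x,y,d):
    o=cv2.resize(I["pixels"][y:y+50,x:x+66],(396,300),interpolation=cv2.INTER_CUBIC)[:,:,::-1].copy()
    if d:
        for t,col in((0,(0,0,255)),(.175,(255,0,0))):
            cv2.polylines(o,[((proj(I,cover(t))-[x,y]+.5)*6).astype(int)],False,col,1)
    return o
cv2.imwrite(sys.argv[1],np.vstack([np.hstack([c(S0,250,237,1),c(S1,250,237,1)]),np.hstack([c(S1,250,237,0),c(T1,373,193,1)])]))
print("diff",np.abs(S0["pixels"][240:285,260:305].astype(int)-S1["pixels"][240:285,260:305]).mean())
E
python3 cov.py pics/c1.png
```

```text
diff 16.40263374485597
```

View pics/c1.png

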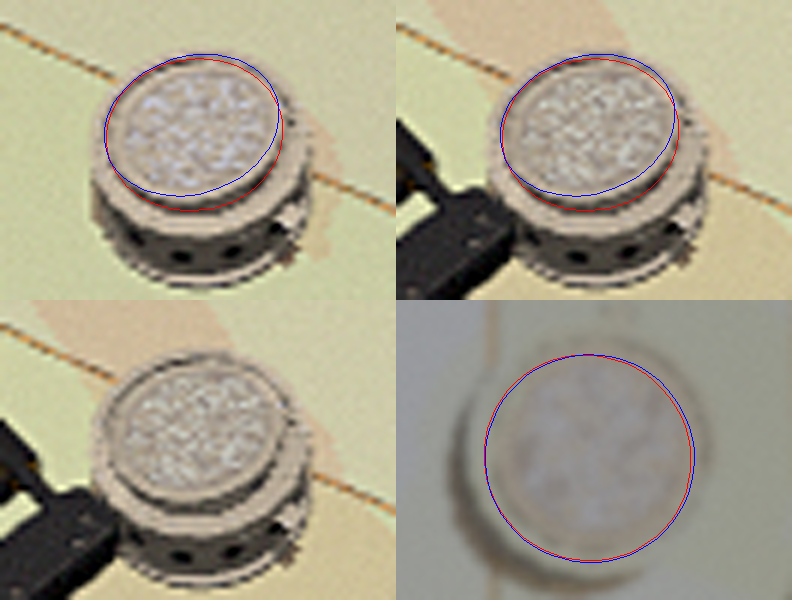

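The cover is still propped: the dark gap runs from (150,500) to (290,440) in the lower-left crop, on the handle side. The fingers evidently did not touch it, so I'll check the gripper geometry against the image numerically.

Run:
```python
from h import *
from bench import ctrl
T1,S1=pickle.load(open('now.pkl','rb'))
plan([.610,-.195,.1])
s=ctrl.get_state();p=s["position"];r=R.from_rotvec(s["tool_rot"])
for n,L in dict(tip=[0,0,0],m70=[0,0,-.07],yp=[0,.095,-.07],ym=[0,-.095,-.07],xp=[.0375,0,-.07],c1=[.0375,.095,-.07],c2=[-.0375,.095,-.07],fl=[0,0,-.15]).items():
    P=p+r.apply(L);print(n,P,"S",proj(S1,[P])[0],"T",proj(T1,[P])[0])
o=cv2.resize(S1["pixels"][215:305,200:300],(800,720),interpolation=cv2.INTER_CUBIC)[:600,:,::-1].copy()
def d(A,B,c):
    q=((proj(S1,p+r.apply([A,B]))-[200,215]+.5)*8).astype(int);cv2.line(o,tuple(map(int,q[0])),tuple(map(int,q[1])),c,1)
d([0,0,0],[0,0,-.07],(0,0,255));d([0,-.095,-.07],[0,.095,-.07],(0,255,0));d([-.0375,.0,-.07],[.0375,0,-.07],(255,0,0))
d([0,-.03,0],[0,.03,0],(0,255,255));d([-.02,0,0],[.02,0,0],(255,255,0))
cv2.imwrite("pics/g.png",o)
```

```text
t 6.5 pos [ 0.5538 -0.3637  0.1538] yaw 1.2480134130965574 down [ 0.0006  0.0009 -1.    ] F [0.3509 0.8074 0.9926] q [ 0.8082  0.3843 -0.35    1.4498  0.1317  1.3306  0.1276] w 0.0034528817869601135 0.0
shift [ 0.5925 -0.0009  0.1798] turn [ 0.0003 -0.001  -0.    ]
tip [ 0.5538 -0.3637  0.1538] S [243.7624 286.0078] T [478.8884 222.4611]
m70 [ 0.5538 -0.3638  0.2238] S [240.5279 274.0351] T [488.2509 219.5537]
yp [ 0.6439 -0.3939  0.2238] S [262.3347 296.7693] T [499.141  183.2259]
ym [ 0.4637 -0.3336  0.2237] S [220.1759 252.8178] T [477.0851 256.8012]
xp [ 0.5657 -0.3282  0.2238] S [251.1894 265.8974] T [473.3841 214.452 ]
c1 [ 0.6558 -0.3583  0.2238] S [273.0813 288.0412] T [484.4364 178.2571]
c2 [ 0.632  -0.4295  0.2237] S [251.2935 305.7367] T [513.9024 188.2139]
fl [ 0.5537 -0.3638  0.3038] S [236.4557 258.962 ] T [500.5101 215.7467]
```

View pics/g.png

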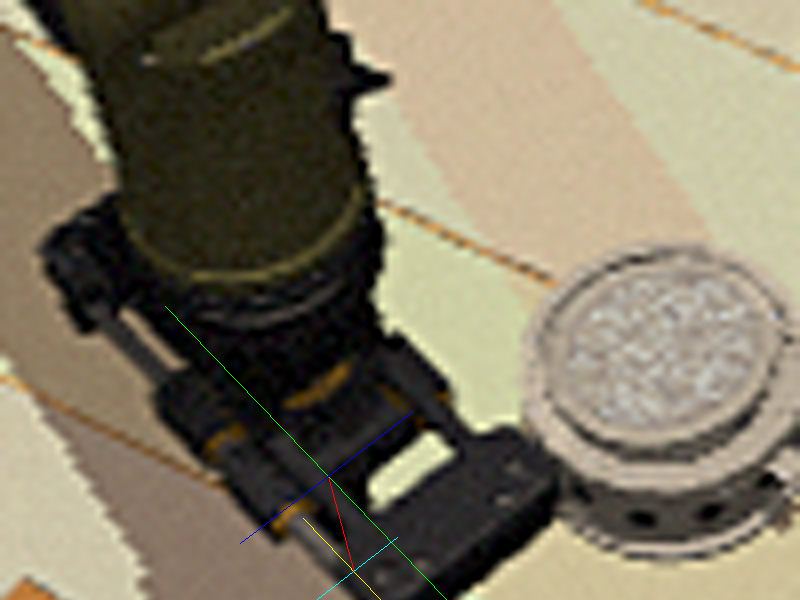

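The body blocks, near (90,260) and (500,520), sit higher than the drawn tool lines suggest. I'll check the reported TCP height against the start pictures numerically.

Run:
```python
from h import *
p=np.array([.2934,-.5794,.1842]);r=R.from_rotvec([-3.05395,-.729175,.0008])
for n,L in dict(tip=[0,0,0],f1=[0,.043,0],f2=[0,-.043,0],f1t=[0,.058,0],f2t=[0,-.058,0],c1=[.0375,.095,-.07],c2=[-.0375,.095,-.07],c3=[.0375,-.095,-.07],c4=[-.0375,-.095,-.07]).items():
    P=p+r.apply(L);print(n,"S",proj(S,[P])[0],"T",proj(T,[P])[0])
g=S["pixels"].max(2)
for y in range(236,330,2): print(y,"".join("#" if g[y:y+2,x:x+2].mean()<55 else ("+" if g[y:y+2,x:x+2].mean()<110 else ".") for x in range(56,152,2)))
g=T["pixels"].max(2)
print("TOP x from 552")
for y in range(296,380,2): print(y,"".join("#" if g[y:y+2,x:x+2].mean()<40 else ("+" if g[y:y+2,x:x+2].mean()<70 else ".") for x in range(552,640,2)))
```

```text
tip S [118.93652172 303.20254138] T [576.28866733 329.90309602]
f1 S [114.24137887 318.02145559] T [591.62374995 321.89916712]
f2 S [123.43118732 289.01637792] T [560.87639205 337.94731453]
f1t S [112.5538836  323.34756567] T [596.95514358 319.11652182]
f2t S [124.95427684 284.20916893] T [555.48174898 340.76297198]
c1 S [112.93493623 326.36446516] T [620.14554434 300.01235449]
c2 S [ 82.86887452 325.8202781 ] T [637.67386494 330.47364193]
c3 S [133.75563555 260.24397224] T [548.09701882 337.53410339]
c4 S [106.56825208 259.78654311] T [565.07171244 368.75784498]
236 ####+############...............................
238 #################+..............................
240 ++################..............................
242 ###################.............................
244 ####################+######++++++...............
246 ##################################+.............
248 ###################################.............
250 ###################################.............
252 +##################################+............
254 .+##################################............

[... 3333 characters left out ...]
##############
352 ........+###################################
354 .........+##################################
356 ..........##################################
358 ..........+#################################
360 ...........#############+++#################
362 ...........+###########.....++##############
364 ............##########+........+############
366 ............+########+..........+########+##
368 .............########+...........#######++++
370 ..............+######............+#####+++++
372 ...............####+........++++++++#+++++++
374 ................++..........++++++++++++++++
376 ............................+++++++.++++++++
378 .....................................+++++++
```

Run:
```python
from h import *
p=np.array([.2934,-.5794,.1842]);r=R.from_rotvec([-3.05395,-.729175,.0008])
def tri(a,b):
    A=[];c=[]
    for I,q in((T,a),(S,b)):
        d=ray(I,*q,0)-I["xyz"];d/=np.linalg.norm(d);M=np.eye(3)-np.outer(d,d);A.append(M);c.append(M@I["xyz"])
    X=np.linalg.solve(sum(A),sum(c));return X,[np.linalg.norm(A[i]@X-c[i]) for i in(0,1)]
for b in((127,250),(127,256),(123,270)):
  X,e=tri((562,340),b);print(X,e,"tool",r.inv().apply(X-p))
  X,e=tri((577,373),(90,258) );print(" ",X,e,"tool",r.inv().apply(X-p))
# what is seen at tips: grey levels around expected open finger tips
for n,L in dict(f1=[0,.05,-.01],f2=[0,-.05,-.01]).items():
    P=p+r.apply(L)
    for N,I in(("S",S),("T",T)):
        u,v=np.round(proj(I,[P])[0]).astype(int);print(n,N,u,v);print(I["pixels"].max(2)[v-8:v+9:2,u-10:u+11:2])
```

```text
[ 0.28734994 -0.48017526  0.31245135] [np.float64(2.927593187335783e-05), np.float64(2.927593187336999e-05)] tool [ 0.03941972 -0.09149423 -0.12808377]
  [ 0.20583483 -0.53145196  0.28176751] [np.float64(0.010371117101798293), np.float64(0.01037111710179845)] tool [-0.05646564 -0.08251775 -0.09740916]
[ 0.28549807 -0.48876997  0.29352164] [np.float64(0.0009995216862751417), np.float64(0.0009995216862751046)] tool [ 0.03388622 -0.0846279  -0.10916642]
  [ 0.20583483 -0.53145196  0.28176751] [np.float64(0.010371117101798293), np.float64(0.01037111710179845)] tool [-0.05646564 -0.08251775 -0.09740916]
[ 0.27717545 -0.51263715  0.2489017 ] [np.float64(0.0015094222723600838), np.float64(0.0015094222723602165)] tool [ 0.01568224 -0.06701185 -0.06457788]
  [ 0.20583483 -0.53145196  0.28176751] [np.float64(0.010371117101798293), np.float64(0.01037111710179845)] tool [-0.05646564 -0.08251775 -0.09740916]
f1 S 112 319
[[ 15  18   8  26   5  80 166 134 141 136 138]
 [ 17   7  24  11   2   0 173 134 132 138 138]
 [  0   5   0   0 175  88 167 136 135 135 138]
 [228 158 221 220 204 203 131 139 140
[... 856 characters left out ...]
20 223 130 137 135 136 138]
 [ 71 193 203 199 200 157 139 136 139 138 140]
 [ 45 201 202 198 204 157 136 139 138 138 135]
 [ 35 208 203 201 216 128 136 140 135 134 140]
 [191 203 200 201 154 137 137 135 138 140 137]
 [198 201 201 209 127 136 135 133 134 134 136]]
f2 T 560 340
[[131 136 117 105 107 105 103 105 106 104 107]
 [128 130 112 106 104 105 105 105 105  95  71]
 [120 109 106 105 105 105 108 100  70  46  32]
 [ 98 104 106 113 109 102  83  56  33  36  28]
 [100 118 130 136 129 119  58  24  22  24  34]
 [124 135 138 139 140 137  95  36  23  29  37]
 [137 138 139 139 138 138 124  62  30  35  38]
 [133 133 137 137 138 138 135 105  41  33  40]
 [126 133 139 139 140 140 140 130  74  27  36]]
```

At the start pose, the pixels where the reported fingertips should be show bare table. The visible tips sit about 40 mm higher, so the reported TCP z is roughly 40 mm too low, which explains the missing contact. I'll go back over the pin and find the surface by force.

Run:
```python
from h import *
plan([.611,-.197,.055],1.246)
p=np.array([.2934,-.5794,.1842]);r=R.from_rotvec([-3.05395,-.729175,.0008])
for d in(0,.03,.04,.05,.06):
  q=[proj(S,[p+r.apply([0,y,-d])])[0] for y in(-.05,.05)];print(d,*q)
```

```text
t 6.5 pos [ 0.5538 -0.3637  0.1538] yaw 1.2480134130965574 down [ 0.0006  0.0009 -1.    ] F [0.3509 0.8074 0.9926] q [ 0.8082  0.3843 -0.35    1.4498  0.1317  1.3306  0.1276] w 0.0034528817869601135 0.0
shift [0.5871 0.0044 0.3298] turn [ 0.0003 -0.001   0.0019]
0 [124.1448 286.7641] [113.4572 320.4966]
0.03 [120.4445 281.6398] [109.3423 315.7884]
0.04 [119.179  279.8872] [107.9331 314.176 ]
0.05 [117.897  278.1117] [106.5045 312.5413]
0.06 [116.5981 276.3129] [105.056 310.884]
```

Request:
{"name": "jog_arm", "arguments": {"moves": [0.12,0,0,0,0,0,-1,0.25,0,0,0,0,0,-1,0.4,0.002,0.05,0,0,0,-1,0.53,0.003,0.14,0,0,0,-1,0.575,0.004,0.24,0,0,0,-1,0.587,0.004,0.3,0,0,0,-1,0.587,0.004,0.33,0,0,0,-1,0.587,0.004,0.33,0,0,0,-1]}}

```text
time: 7.5
position: [0.6099, -0.2002, 0.0545]
tool_rot: [2.553, 1.831, -0.001]
ft_force: [-0.2, 0.1, 0.0]
grip_width: 0.005
grip_force: 0.0
```

```bash
python3 -c "
from h import *
plan([.611,-.197,.04],1.246)"
```

```text
t 7.5 pos [ 0.6099 -0.2002  0.0545] yaw 1.2444575402357776 down [-0.0005 -0.0004 -1.    ] F [-0.1882  0.0891  0.0217] q [ 0.5998  0.4258 -0.4113  1.6117  0.1831  1.1427 -0.1814] w 0.0051045959808142475 0.0
shift [0.0112 0.0002 0.0483] turn [-0.0004  0.0006 -0.0015]
```

Descend 6 mm, then in 6 mm steps, to find contact.

Request:
{"name": "jog_arm", "arguments": {"moves": [0.003,0,0.01,0,0,0,-1,0.003,0,0.02,0,0,0,-1,0.003,0,0.03,0,0,0,-1,0.003,0,0.036,0,0,0,-1,0.003,0,0.042,0,0,0,-1,0.003,0,0.048,0,0,0,-1,0.003,0,0.052,0,0,0,-1,0.003,0,0.055,0,0,0,-1]}}

```text
time: 8.5
position: [0.6114, -0.1984, 0.039]
tool_rot: [2.55, 1.832, 0.002]
ft_force: [0.2, 0.7, 4.8]
grip_width: 0.007
grip_force: 2.1
```

Request:
{"name": "jog_arm", "arguments": {"moves": [0,0,0.008,0,0,0,-1,0,0,0.016,0,0,0,-1,0,0,0.022,0,0,0,-1,0,0,0.028,0,0,0,-1,0,0,0.034,0,0,0,-1,0,0,0.04,0,0,0,-1,0,0,0.044,0,0,0,-1,0,0,0.046,0,0,0,-1]}}

```text
time: 9.5
position: [0.6109, -0.1982, 0.0245]
tool_rot: [2.551, 1.832, 0.001]
ft_force: [4.6, -0.7, 5.5]
grip_width: 0.007
grip_force: 2.3
```

Request:
{"name": "jog_arm", "arguments": {"moves": [0,0,0.003,0,0,0,-1,0,0,0.006,0,0,0,-1,0,0,0.009,0,0,0,-1,0,0,0.012,0,0,0,-1,0,0,0.014,0,0,0,-1,0,0,0.016,0,0,0,-1,0,0,0.016,0,0,0,-1,0,0,0.016,0,0,0,-1]}}

```text
time: 10.5
position: [0.611, -0.1983, 0.0239]
tool_rot: [2.55, 1.832, -0.0]
ft_force: [-4.7, 1.7, 26.1]
grip_width: 0.004
grip_force: 12.7
```

The cover bottomed out at 26 N after about 15 mm of travel, so reported z is about 37 mm below true. I'll lift off and start toward the flask.

Request:
{"name": "jog_arm", "arguments": {"moves": [0,0,-0.02,0,0,0,-1,0,0,-0.1,0,0,0,-1,0,0,-0.25,0,0,0,-1,0,0,-0.4,0,0,0,-1,0.12,0,-0.54,0,0,0,1,0.3,0,-0.6,0,0,0,1,0.48,0,-0.6,0,0,0,1,0.55,0,-0.6,0,0,0,1]}}

```text
time: 11.5
position: [0.6616, -0.0367, 0.1976]
tool_rot: [-2.542, -1.837, 0.005]
ft_force: [-0.2, 0.5, 0.2]
grip_width: 0.374
grip_force: 0.0
```

Run:
```python
from h import *
plan([.553,.172,.20],1.246)
```

```text
t 11.5 pos [ 0.6616 -0.0367  0.1976] yaw 1.2515039650945168 down [-0.0052  0.0022 -1.    ] F [-0.191   0.5455  0.2116] q [ 0.385   0.3887 -0.4959  1.3779  0.1806  1.4255 -0.4258] w 0.3744497595564404 0.0
shift [ 0.5469 -0.5621 -0.0045] turn [-0.0054 -0.0004  0.0053]
```

Request:
{"name": "jog_arm", "arguments": {"moves": [0.08,-0.08,0,0,0,0,1,0.19,-0.19,0,0,0,0,1,0.3,-0.31,0,0,0,0,1,0.42,-0.43,0,0,0,0,1,0.51,-0.52,0,0,0,0,1,0.547,-0.562,0,0,0,0,1,0.547,-0.562,0,0,0,0,1,0.547,-0.562,0,0,0,0,1]}}

```text
time: 12.5
position: [0.5567, 0.1648, 0.1989]
tool_rot: [2.554, 1.828, -0.002]
ft_force: [0.1, 0.3, -0.5]
grip_width: 1.001
grip_force: 0.0
```

Run:
```python
from h import *
from bench import ctrl
plan([.553,.172,.12],1.246)
S1=ctrl.get_image("scene");T1=ctrl.get_image("top");pickle.dump((T1,S1),open("now.pkl","wb"))
# cover check: brightness of gap ring, initial vs now
for I in(S,S1):
    g=cv2.resize(I["pixels"][236:288,256:312].max(2),None,fx=1,fy=1)
    for y in range(0,52,2): print("".join(" .:-=+*%@"[min(8,int(g[y:y+2,x].mean()/28))] for x in range(56)))
    print()
```

```text
t 12.5 pos [0.5567 0.1648 0.1989] yaw 1.2423601756016929 down [-0.0008 -0.0015 -1.    ] F [ 0.1255  0.314  -0.5283] q [ 0.1978  0.2167 -0.6153  1.5907  0.1279  1.3759 -0.76  ] w 1.0014010836140015 0.0
shift [ 0.0193 -0.0194  0.263 ] turn [-0.0003  0.0016 -0.0035]
%%%%%%%%%%%%%%%%%%%%%%%%%%%%%%%%%%%%%%%%%%%%%%%%%%%%%%%%
%%%%%%%%%%%%%%%%%%%%%%%%%%%%%%%%%%%%%%%%%%%%%%%%%%%%%%%%
%%%%%%%%%%%%%%%%%%%%%%%%%%%%%%%%%%%%%%%%%%%%%%%%%%%%%%%%
%%%%%%%%%%%%%%%%%%%%%%%%%%%%%%%%%%%%%%%%%%%%%%%%%%%%%%%%
*+*%%%%%%%%%%%%%%%%%%%%%%%*%%%%%%%%%%%%%%%%%%%%%%%%%%%%%
%%%*%***%%%%%%%%%%%%%*+=+===**+++***%%%%%%%%%%%%%%%%%%%%
%%%%%%%%*+***%%%%*++=+*******+*****+++**%%%%%%%%%%%%%%%%
%%%%%%%%%%%%%%%+=+*************%*******+**%%%%%%%%%%%%%%
%%%%%%%%%%%%*+=******************+******++*%%%%%%%%%%%%%
%%%%%%%%%%%%++****%*********+***********%++*%%%%%%%%%%%%
%%%%%%%%%**++*************************+**+=**%%%%%%%%%%%
%%%%%%%%%**++**+***+*********************++***%%%%%%%%%%
%%%%%%%%%****************************+*%=+****%%%%%%%%%%
%%%%%%%%%***+*************+****%**+***%++****+*%%%%%%%%%
%%%%%%%%%***++*********%****+***+*****
[... 1428 characters left out ...]
****%+*%%%%%%%%%
%%%%%%%%%***+*************************%*+**%=+*%%%%%%%%%
%%%%%%%%%+*%****%****%********+*%**+*%++**%+:=+*+*%%%%%%
%%%%%%%%%+=+*%*++*%*********%*****%%++*%%*=::+%%%%******
%%%%%%%%%+=:=*%%*+++*%%%******%%*+++*%%*=-=-++*%%%%%%%%%
%%%%%%%%%+==-:-+%%%**+++++=+++==*%%%*+=-+*%%+*%%%%%%%%%%
%%%%%%%%%%*==-:.:==+*%*%%%%%%%%**+=::::  -++=*%%%%%%%%%%
%%%%%%%%%%%*+=-:. :::::--:----::::-::::::-=+%%%%%%%%%%%%
%%%%%%%%%%%%%+---::::::...:::::.  .:::==-:-+%%%%%%%%%%%%
%%%%%%%%%%%%%%*+=+=-:::...::::::.:-=+*=++=+%%%%%%%%%%%%%
%%%%%%%%%%%%%%%%%*++==++++++++*+**==++%%%%%%%%%%%%%%%%%%
%%%%%%%%%%%%%%%%%%%%%%+++=+++++++*%%%%%%%%%%%%%%%%%%%%%%
%%%%%%%%%%%%%%%%%%%%%%%%%%%%%%%%%%%%%%%%%%%%%%%%%%%%%%%%
```

The dark gap is gone in the scene pixels, so the cover lies flat. Now down around the cap with the gripper open.

Request:
{"name": "jog_arm", "arguments": {"moves": [0,0,0.02,0,0,0,1,0,0,0.05,0,0,0,1,0,0,0.1,0,0,0,1,0,0,0.15,0,0,0,1,0,0,0.2,0,0,0,1,0,0,0.24,0,0,0,1,0,0,0.266,0,0,0,1,0,0,0.266,0,0,0,1]}}

```text
time: 13.6
position: [0.5555, 0.1675, 0.1191]
tool_rot: [-2.551, -1.833, 0.001]
ft_force: [0.2, -0.4, 1.2]
grip_width: 1.0
grip_force: 0.0
```

Run:
```python
from h import *
plan([.553,.172,.12],1.246)
```

```text
t 13.6 pos [0.5555 0.1675 0.1191] yaw 1.2459126314600957 down [-0.0009 -0.0003 -1.    ] F [ 0.2169 -0.3509  1.2058] q [ 0.1855  0.2698 -0.6105  1.6973  0.1629  1.2267 -0.7882] w 0.999819517489692 0.0
shift [ 0.0116 -0.0128 -0.0029] turn [-0.0008  0.0005 -0.0001]
```

Request:
{"name": "jog_arm", "arguments": {"moves": [0.006,-0.006,0,0,0,0,1,0.012,-0.013,0,0,0,0,1,0.012,-0.013,0,0,0,0,1,0.012,-0.013,0,0,0,0,-0.2,0.012,-0.013,0,0,0,0,-0.2,0.012,-0.013,0,0,0,0,-0.2,0.012,-0.013,0,0,0,0,-0.2,0.012,-0.013,0,0,0,0,-0.2], "newtons": 15}}

```text
time: 14.6
position: [0.5525, 0.1725, 0.1196]
tool_rot: [-2.551, -1.832, 0.002]
ft_force: [0.4, 0.4, 1.6]
grip_width: 0.527
grip_force: 15.1
```

Run:
```python
from h import *
plan([.553,.172,.12],1.246)
```

```text
t 14.6 pos [0.5525 0.1725 0.1196] yaw 1.2459557644518922 down [-0.0017  0.0001 -1.    ] F [0.398  0.3951 1.5931] q [ 0.1798  0.2673 -0.614   1.6995  0.1614  1.2276 -0.7971] w 0.5265764686033981 15.130303571932018
shift [-0.0011  0.0022 -0.0013] turn [-0.0016  0.0004 -0.    ]
```

Opening is 45.8 mm, so the gripper holds the cap's solid grip, well centred. Now grip firmly and push down.

Request:
{"name": "jog_arm", "arguments": {"moves": [0,0,0,0,0,0,-0.6,0,0,0,0,0,0,-0.6,0,0,0.005,0,0,0,-0.6,0,0,0.01,0,0,0,-0.6,0,0,0.015,0,0,0,-0.6,0,0,0.02,0,0,0,-0.6,0,0,0.022,0,0,0,-0.6,0,0,0.022,0,0,0,-0.6], "newtons": 50}}

```text
time: 15.6
position: [0.5528, 0.1725, 0.1145]
tool_rot: [2.551, 1.833, -0.001]
ft_force: [-7.0, -0.5, 8.4]
grip_width: 0.511
grip_force: 50.0
```

Run:
```python
from h import *
plan([.553,.172,.113],1.246)
```

```text
t 15.6 pos [0.5528 0.1725 0.1145] yaw 1.2461008249160546 down [-0.0005 -0.0005 -1.    ] F [-7.0112 -0.5318  8.444 ] q [ 0.1784  0.2715 -0.6133  1.7057  0.1656  1.2173 -0.8   ] w 0.511046034884769 50.000286719568976
shift [-0.0013  0.0012  0.005 ] turn [-0.0003  0.0006  0.0001]
```

Request:
{"name": "jog_arm", "arguments": {"moves": [0,0,0.002,0,0,0,-0.6,0,0,0.005,0,0,0,-0.6,0,0,0.005,0,0,0,-0.6,0,0,0.005,0,0,0,-0.6,0,0,0.005,0,0,0,-0.6,0,0,0.005,0,0,0,-0.6,0,0,0.005,0,0,0,-0.6,0,0,0.005,0,0,0,-0.6]}}

```text
time: 16.6
position: [0.5528, 0.1725, 0.1132]
tool_rot: [2.551, 1.833, -0.001]
ft_force: [-6.3, -0.7, 10.8]
grip_width: 0.511
grip_force: 50.0
```

Run:
```python
from h import *
plan([.553,.172,.113],1.246)
```

```text
t 16.6 pos [0.5528 0.1725 0.1132] yaw 1.2461275118795956 down [-0.0004 -0.0006 -1.    ] F [-6.2801 -0.6833 10.7834] q [ 0.1781  0.2726 -0.6131  1.7072  0.1665  1.2148 -0.8007] w 0.5111870537468894 50.000239782548306
shift [-0.0012  0.0011  0.0005] turn [-0.0002  0.0007  0.0001]
```

Force follows the spring curve, at 10.8 N for about 6.4 mm, so the cap is pushed down. Now twist anticlockwise (negative about tool z).

Request:
{"name": "jog_arm", "arguments": {"moves": [0,0,0,0,0,-0.07,-0.6,0,0,0,0,0,-0.15,-0.6,0,0,0,0,0,-0.23,-0.6,0,0,0,0,0,-0.31,-0.6,0,0,0,0,0,-0.39,-0.6,0,0,0,0,0,-0.47,-0.6,0,0,0,0,0,-0.53,-0.6,0,0,0,0,0,-0.53,-0.6]}}

```text
time: 17.6
position: [0.5533, 0.1735, 0.1134]
tool_rot: [1.95, 2.463, 0.002]
ft_force: [-5.6, 0.7, 10.2]
grip_width: 0.513
grip_force: 50.0
```

Run:
```python
from h import *
plan([.553,.172,.113],1.246+1.1)
from bench import ctrl; print(ctrl.get_state()["torque"])
```

```text
t 17.6 pos [0.5533 0.1735 0.1134] yaw 1.8020413285007557 down [ 0.0008  0.0009 -1.    ] F [-5.6041  0.666  10.2037] q [ 0.2408  0.2873 -0.6909  1.7046  0.1931  1.2181 -0.2656] w 0.5126204866788467 50.00035025515899
shift [-0.0046 -0.0021  0.0015] turn [ 0.0011 -0.0004 -0.5194]
[0.0701 1.307  0.0107]
```

Request:
{"name": "jog_arm", "arguments": {"moves": [0,0,0,0,0,-0.07,-0.6,0,0,0,0,0,-0.15,-0.6,0,0,0,0,0,-0.23,-0.6,0,0,0,0,0,-0.31,-0.6,0,0,0,0,0,-0.39,-0.6,0,0,0,0,0,-0.47,-0.6,0,0,0,0,0,-0.52,-0.6,0,0,0,0,0,-0.52,-0.6]}}

```text
time: 18.6
position: [0.5531, 0.1734, 0.1133]
tool_rot: [1.216, 2.897, 0.001]
ft_force: [-5.1, 0.6, 11.0]
grip_width: 0.508
grip_force: 50.0
```

Run:
```python
from h import *
plan([.553,.172,.113],1.246+1.1)
from bench import ctrl; print(ctrl.get_state()["torque"])
```

```text
t 18.6 pos [0.5531 0.1734 0.1133] yaw 2.3464980666895325 down [ 0.0003  0.0006 -1.    ] F [-5.0699  0.6353 10.9535] q [ 0.3054  0.3056 -0.7719  1.7027  0.2245  1.2242  0.2555] w 0.5076957511643363 50.000282558903564
shift [-0.0031 -0.0034  0.0011] turn [ 0.0006 -0.0002  0.0005]
[0.0689 1.3333 0.0105]
```

Yaw turned 1.10 rad with almost no twisting moment, so the cap turned with the gripper. Lift straight up about 98 mm.

Request:
{"name": "jog_arm", "arguments": {"moves": [0,0,-0.02,0,0,0,-0.6,0,0,-0.05,0,0,0,-0.6,0,0,-0.1,0,0,0,-0.6,0,0,-0.16,0,0,0,-0.6,0,0,-0.22,0,0,0,-0.6,0,0,-0.28,0,0,0,-0.6,0,0,-0.32,0,0,0,-0.6,0,0,-0.33,0,0,0,-0.6]}}

```text
time: 19.6
position: [0.5538, 0.1724, 0.2117]
tool_rot: [1.218, 2.895, 0.001]
ft_force: [1.0, 0.2, 0.4]
grip_width: 0.516
grip_force: 50.0
```

Request:
{"name": "jog_arm", "arguments": {"moves": [0,0,0,0,0,0,-0.6,0,0,0,0,0,0,-0.6,0,0,0,0,0,0,-0.6,0,0,0,0,0,0,-0.6,0,0,0,0,0,0,-0.6,0,0,0,0,0,0,-0.6,0,0,0,0,0,0,-0.6,0,0,0,0,0,0,-0.6]}}

```text
time: 20.6
position: [0.5533, 0.1722, 0.2106]
tool_rot: [1.218, 2.896, -0.0]
ft_force: [-0.0, 0.5, -0.4]
grip_width: 0.508
grip_force: 50.0
```

Run:
```python
from h import *
from bench import ctrl
plan([.553,.172,.21],1.246+1.1)
S1=ctrl.get_image("scene");T1=ctrl.get_image("top")
b=cv2.resize(S1["pixels"][110:210,280:380],(500,500),interpolation=cv2.INTER_CUBIC)[:,:,::-1].copy()
cv2.imwrite("pics/f.png",np.hstack([b,cv2.resize(S1["pixels"][237:287,260:310],(300,500))[:,:,::-1]]))
```

```text
t 20.6 pos [0.5533 0.1722 0.2106] yaw 2.3453917047939155 down [ 0.     -0.0001 -1.    ] F [-0.0476  0.5332 -0.4166] q [ 0.3259  0.237  -0.7877  1.5724  0.1697  1.4029  0.2983] w 0.5081760568532536 49.99973928410327
shift [ 0.0002 -0.0012  0.0021] turn [-0.0001  0.0001 -0.0006]
```

View pics/f.png

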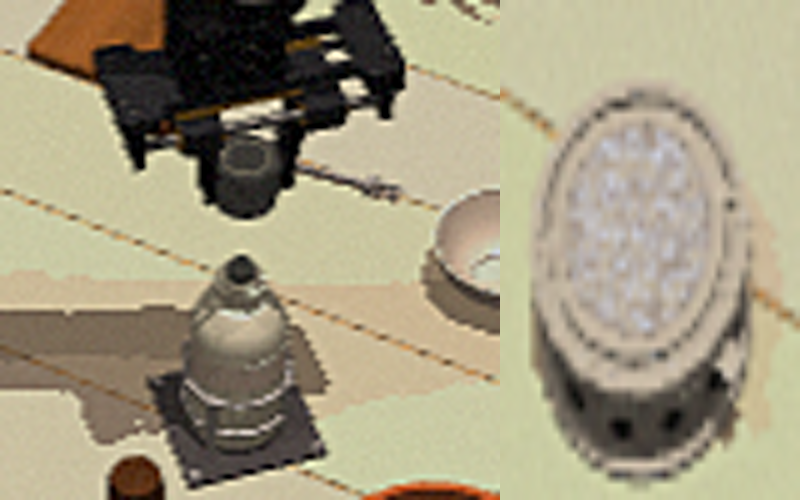

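The cap is held upright at (245,175), clear of the open mouth at (240,268), and the cover lies level in its seat. I'll hand the job in.

```bash
python3 -c "
from bench import ctrl
print(ctrl.close_job())"
```

```text
the job is handed in; nothing more can be done
None
```

The job is handed in at about 21 s of the 51 s allowed (no verdict was returned): the last picture shows the cover flat in its seat, and the opened cap held upright about 8 cm above the flask's mouth at a 50 N grip.

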